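Unlatch and open the guard gate of the marking bench

TASK

Open the guard gate of the little pen round the work bed so that the fixture inside can be loaded: press the gate's thumb lever gently until the latch bar is lifted out of its keeper, keep it raised while you ease the gate inwards past the keeper, then swing the gate fully open and let go. Do not force the latch or push hard on a gate that is still caught, do not fling the gate, and leave the mug, the screwdriver and the jar where they are.

Things in the scene. Friction and masses are not known exactly. Their poses are not given: they have to be found in the camera images.
- pen: Fixed guard pen the robot faces: dark bed plate 300 x 340 x 10 mm, aluminium posts, low white guards. Origin on the table, mid of the closed gate's line. x points into the pen (the way the gate opens), y along the closed gate from latch post (y -137 mm, top 124 mm high) to hinge post (y +135 mm, top 210 mm high), z up. Place and yaw vary.
- latch_post_top (a point): Middle of the latch post's top, 124 mm above the table. Above it, 18 mm nearer the robot, stands the steel keeper: a C bracket 10 mm wide along the gate, open to the inside of the pen, with a 6 mm lip on the inner side of the bar and a roof above. Lip top to roof underside: 17.5 mm. The bar leaves inwards only between the two: too low it is caught on the lip, too high it jams on the roof.
- gate_hinge (a point): Point on the gate's vertical hinge axis, 165 mm above the table. The gate: aluminium frame with a clear pane, 222 mm long from the axis, 14 mm thick (axis in its mid-plane), 80 to 195 mm above the table.
- gate_plate (a point): Middle of the robot-side face of the dark steel latch plate on the gate, 163 mm above the table, 118 mm from the hinge axis along the gate, 11 mm out from the gate's mid-plane. Plate 130 mm along the gate x 65 mm high. Above the thumb pad it may be pushed to swing the gate.
- gate: The swinging gate; origin on its hinge axis at table height. Closed, its axes are the pen's (x inwards, -y from hinge to latch end, z up). Opening turns it inwards, anticlockwise seen from above, up to a stop at 1.4 rad (80 degrees). It stays where it is left (hinge friction 0.06 N m), so it moves easily once free: push on it with no more than 30 N.
- latch: Steel rocker on the gate's robot side; origin on its pivot, 150 mm from the hinge axis, 18 mm out from the gate's mid-plane, 162 mm high. Axes at rest like the gate's (x inwards, y to the hinge, z up). Its bar, 10 mm thick, 12 mm high, runs 117 mm to -y, into the keeper 99 mm from the pivot. Pad down: bar up; let go: it drops. z tilt = lift angle, 0 to 0.42 rad. Over 20 N of finger force bends it.
- bar_end (a point): Outer end of the latch bar, mid-section. The keeper's height is set differently each time and not reported: its lip top is 8 to 28 mm above the resting bar's underside, so the bar clears the lip at 0.08 to 0.31 rad of lift and meets the roof 0.03 to 0.05 rad later. Feel it: until then the pad takes 1.5 to 5 N (the weight varies), against the roof the force climbs.
- thumb_pad (a point): Middle of the top face of the thumb pad (lever end): a flat steel plate 46 mm out from the gate x 40 mm along it x 6 mm, level at rest, 165 mm above the table, open above. 60 mm from the pivot, 90 mm from the hinge axis along the gate, 36 mm out from the gate's mid-plane (25 mm from the latch plate's face). The gate's top is 30 mm above it.
- mug: White ceramic mug 80 mm wide, 92 mm high, with a handle, standing outside the pen on the latch side; origin under its middle. To be left alone.
- screwdriver: Screwdriver with a black handle lying outside the pen on the hinge side. To be left alone.
- jar: Small jar 44 mm wide, 55 mm high, standing on the bed plate in the pen's far corner on the latch side, lower than the gate and out of its way; origin under its middle. To be left alone.

How it is judged:
By the outcome, as a careful person would: the job done as asked, in the order asked, and still so for the second after the job is handed in, with the robot touching nothing.
It also fails if it takes over 48 s, if anything falls off the work surface, if the arm or the gripper's body presses on something with over 40 N, if the wrist force passes 120 N, or if a joint passes its speed limit or range.

ROBOT

A 6-joint arm with a two-finger parallel gripper is mounted at the origin on the work surface. World frame = base frame: x ahead of the robot, y to its left, z up, the work surface at z = 0. Lengths are in mm, angles in degrees, forces in N, time in s.
With the tool pointing down it reaches from about 300 to 850 mm from the base axis. Payload 4.2 kg.
Tool frame: the origin (TCP) lies between the finger pads; the fingertips stand 25 mm ahead of it and the grasp point (between the pads) lies 6 mm ahead of it; x points along the fingers, y is the direction in which the jaws open and shut, and the axes are right-handed (so a half turn about x gives the same grasp; the last joint's range is limited). The gripper opens to 91 mm and grips with 3 to 60 N. Pads are 32 mm wide; open, the fingers measure 118 mm over their backs; the gripper's body (76 mm by 178 mm) begins 60 mm behind the grasp point.
Start: joints at [72.766, 18.312, 89.639, -0, 72.044, -1.146], TCP at [159.348, 552.493, 238.976] pointing down, gripper open.
Joint ranges: [-177.97, 177.97], [-48.28, 115.42], [12.27, 149.76], [-77.06, 257.06], [2.81, 150.46], [-146.56, 146.56]. Speed limits (degrees/s): [147.25, 147.25, 180, 180, 180, 180].

INTERFACE

Orientations are given as [roll, pitch, yaw] about the fixed x, y, z axes, in that order (R = Rz(yaw) Ry(pitch) Rx(roll)).
In Python, from workcell import env gives the robot as it stands.
- The arm moves only by the tool jog_arm, never from a script. Its argument "plan" is one flat list of numbers, 4 for each row, row after row: the shift along the tool's x, y, z in cm, then the turn about the tool's x in units of 6 degrees (1.0 is 6 degrees). In form: [tx, ty, tz, turn, tx, ty, tz, turn, ...]. A call has 1 to 12 rows; each row shifts and turns the commanded pose from where the row before left it, along the tool's axes as they then stand; what a row does not reach is not made up. A row lasts 1/12 s, in which the tool goes at most 41.7 mm and 7.16 degrees, less where a joint would pass 70% of its speed; a pose out of reach is approached as far as the arm can. A call with a gripper value outside its range is refused whole. "claw" is the finger opening in cm, from 0 to 9.12, set as the call begins (left out, the last holds). The fingers move at their own pace and stop on an object; "newtons" is the grip in N (left out, the last holds). Time passes only in rows, so rows that do not move let the fingers close. It gives the time, the measured TCP pose, the force and the opening at its end, in the units of the state.
- env.state(): the state, without advancing time (a new reading comes with each control period).
- env.grab_frame(name): name is "scene" or "top" or "wrist"; returns the picture (384x512x3 uint8, red, green, blue); there is no depth.
- env.calibration(name): a dict with "vertical_fov" (degrees; the focal length in pixels is half the picture's height over the tangent of half this angle, whatever the lens; pixels are square), "cx", "cy" (the principal point, pixels), "origin" and "orientation" of the camera in the world; the wrist camera has in their place "T_tool_cam" (4x4, takes a point from camera to tool coordinates, whose origin is the TCP and whose axes are the tool frame's). Camera axes: x right, y down, z forward; pixel columns grow to the right and rows downward; lengths in mm; the calibration is good to about 2 mm. A picture is of the moment at which its call begins: read the wrist's pose just before it. calibration takes no time and is no camera call.
- env.job_done(): hands the job in, once; it reports no verdict.
The state is a dict: "time_s": time; "qpos": joint angles; "qvel": joint speeds; "effort": joint torques, N m; "ee_pos": TCP position; "ee_rot": TCP orientation; "force": force on the tool from outside, world axes, zero at the start; "torque": the same for the moment, N m; "gripper_width": finger opening in mm.
Only numpy, scipy, OpenCV 4.12 (cv2) and the standard library are available. Lean on these libraries where they do the work, as an engineer would, in place of code of your own. Each camera call takes 0.05 s, during which the arm holds its last target.

## Working session

There is one attempt and no reset: what is moved stays moved. The work goes in short steps, Python scripts to look and compute and a tool call to move; the robot and the scene stay as the last step left them, time stands still between calls to the robot, and variables do not carry over. Pictures are saved under pics/ and viewed, and the job is handed in when it is done.

Besides the shell and the picture viewer there is one more tool, called after "Request:" in YAML: its name, and indented under it one key for each argument. jog_arm: Moves the arm, as the interface text tells. Its arguments: {"type":"object","properties":{"plan":{"type":"array"},"claw":{"type":"number"},"newtons":{"type":"number"}},"required":["plan"]}

```bash
ls; mkdir -p pics; python3 - <<'E'
from workcell import env
import cv2
s=env.state();print(s)
for n in ["scene","top","wrist"]:
    c=env.calibration(n);print(n,c)
    cv2.imwrite(f"pics/{n}0.png",env.grab_frame(n)[:,:,::-1])
E
```

```text
pics
{'time_s': 0.0, 'qpos': array([ 7.27653004e+01,  1.83502852e+01,  8.97054773e+01, -8.30925751e-04,
        7.20433173e+01, -1.14508600e+00]), 'qvel': array([ 0.04174843,  0.13123217,  0.02343868, -0.12160762,  0.10129958,
       -0.08710433]), 'effort': array([ 1.38530289e-03, -4.12476289e+01, -2.31965178e+01,  7.27747497e-02,
        4.56528284e-02, -1.47211172e-04]), 'ee_pos': array([159.21661917, 552.04454194, 238.14012474]), 'ee_rot': array([ -90.68825076,   89.90091707, -106.77760751]), 'force': array([-0.06407707, -0.64222137,  0.00330468]), 'torque': array([0.00551515, 0.01683059, 0.01729523]), 'gripper_width': 91.04175916817704}
scene {'vertical_fov': 47.80918365468289, 'cx': 257.6858414397558, 'cy': 195.36930205388404, 'origin': array([1130.60376935, -433.31617762,  954.35018391]), 'orientation': array([-140.48207805,    0.83427857,   44.38003339])}
top {'vertical_fov': 57.2852801970215, 'cx': 260.653963317992, 'cy': 188.75030079739832, 'origin': array([529.62992024,  34.08582253, 983.99569892]), 'orientation': array([-172.41015579,   -0.50593526,  -90.76313879])}
wrist {'vertical_fov': 70.30569095587659, 'cx': 257.9558641559934, 'cy': 196.4390254238078, 'T_tool_cam': array([[ 6.56632556e-04, -2.88682898e-01,  9.57424542e-01,
        -1.46007140e+02],
       [ 9.99999685e-01, -2.36484683e-04, -7.57136883e-04,
         1.97858001e-01],
       [ 4.44988709e-04,  9.57424738e-01,  2.88682652e-01,
        -8.16922974e+01],
       [ 0.00000000e+00,  0.00000000e+00,  0.00000000e+00,
         1.00000000e+00]])}
```

View pics/scene0.png

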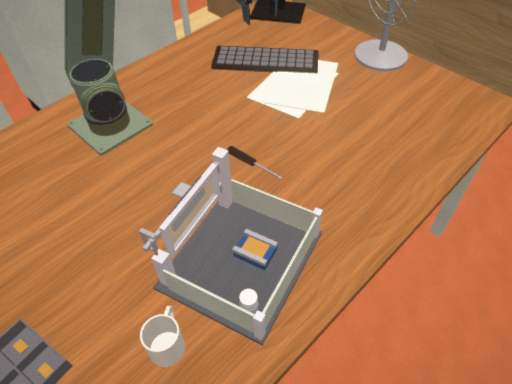

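View pics/top0.png

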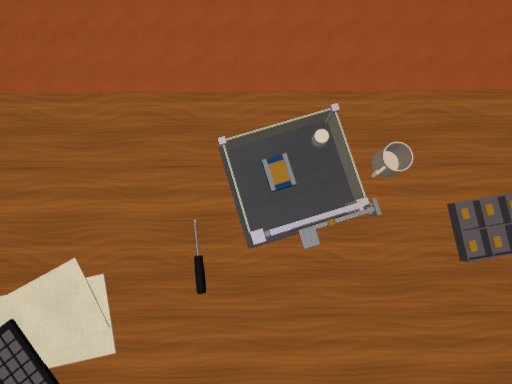

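View pics/wrist0.png

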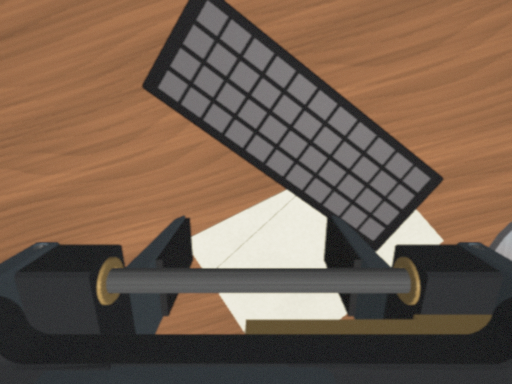

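The top view (up = +x, left = +y) shows the hinge post top at about (258,237), the latch post and keeper at about (365,207), the thumb pad at about (310,237), the mug at (395,158) and the jar at (321,137). I'll zoom in.

```bash
python3 - <<'E'
import cv2
a=cv2.imread("pics/top0.png")[180:260,235:395];cv2.imwrite("pics/topz.png",cv2.resize(a,None,fx=5,fy=5,interpolation=cv2.INTER_CUBIC))
a=cv2.imread("pics/scene0.png")[140:300,130:290];cv2.imwrite("pics/scenez.png",cv2.resize(a,None,fx=3.75,fy=3.75,interpolation=cv2.INTER_CUBIC))
E
```

```text
(no output)
```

View pics/topz.png

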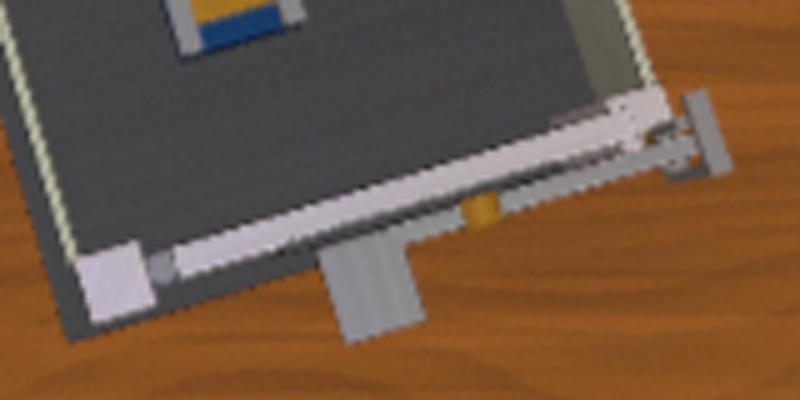

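View pics/scenez.png

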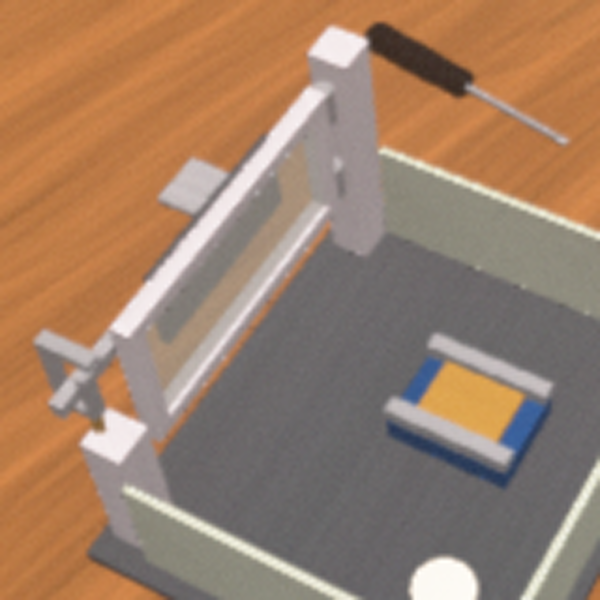

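```bash
cat > h.py <<'E'
import numpy as np
from scipy.spatial.transform import Rotation as R
from scipy.optimize import least_squares
def proj(c,P):
    f=192/np.tan(np.radians(c["vertical_fov"]/2))
    q=R.from_euler('xyz',c["orientation"],degrees=True).inv().apply(np.atleast_2d(P)-c["origin"])
    return np.c_[c["cx"]+f*q[:,0]/q[:,2],c["cy"]+f*q[:,1]/q[:,2]]
E
python3 - <<'E'
from h import *
from workcell import env
ct,cs=env.calibration("top"),env.calibration("scene")
T=lambda u,v:(235+u/5,180+v/5); S=lambda u,v:(130+u/3.75,140+v/3.75)
pts=[(ct,T(116.5,281.5),(0,135,210)),(ct,T(373,287),(-36,22,165)),
(cs,S(339,46),(0,135,210)),(cs,S(117,433),(0,-137,124)),
(cs,S(158,197),(-59,2,165)),(cs,S(193,157),(-59,42,165)),
(ct,T(347,342),(-59,42,165)),(ct,T(425,320),(-59,2,165)),(ct,T(402,236),(-13,2,165)),(ct,T(318,250),(-13,42,165))]
def res(p,full=False):
    r=[]
    for c,uv,P in pts:
        W=R.from_euler('z',p[2]).apply(P)+[p[0],p[1],0]
        r.append(proj(c,W)[0]-uv)
    return np.ravel(r)
s=least_squares(res,[450,0,0.2],loss='soft_l1')
print(s.x,np.degrees(s.x[2]));print(res(s.x).reshape(-1,2).round(1))
p=s.x
for n,P in dict(hinge=(0,112,165),pad=(-36,22,165),latchpost=(0,-137,124),start=(0,0,0)).items():
    print(n,R.from_euler('z',p[2]).apply(P)+[p[0],p[1],0])
E
```

```text
[ 5.67157259e+02 -9.64261661e+01  2.90996927e-01] 16.672895778396292
[[-0.2 -0.2]
 [-0.3 -1.1]
 [-1.1 -1. ]
 [-1.2 -0.1]
 [-1.1 -0.5]
 [-1.  -1.1]
 [-0.1  0.2]
 [ 0.7 -0.7]
 [-1.  -3. ]
 [-0.6 -0.6]]
hinge [535.02363199  10.86516641 165.        ]
pad [526.35879666 -85.67974867 165.        ]
latchpost [ 606.46357016 -227.66645672  124.        ]
start [567.15725879 -96.42616608   0.        ]
```

```bash
python3 - <<'E'
from h import *
from workcell import env
s=env.state()
M=R.from_euler('xyz',s["ee_rot"],degrees=True).as_matrix()
print(M.round(3), s["time_s"])
n=np.array([np.cos(.291),np.sin(.291),0]); t=np.array([-np.sin(.291),np.cos(.291),0]) # inwards, to hinge
print("n in tool",(M.T@n).round(3),"t in tool",(M.T@t).round(3))
O=np.array([567.2,-96.4,0])
# target tip centre: out 11+16+6 from mid-plane, r from hinge 78
tgt=O-33*n+(112-78)*t+np.array([0,0,230])
print(tgt,M.T@(tgt-s["ee_pos"]))
E
```

```text
[[-0.     0.277  0.961]
 [-0.001  0.961 -0.277]
 [-1.    -0.001 -0.   ]] 0.15
n in tool [-0.001  0.541  0.841] t in tool [-0.001  0.841 -0.541]
[525.83245326 -73.29748765 230.        ] [   8.99794357 -499.3307906   525.5504505 ]
```

Request:
jog_arm:
  plan: [-1,0,0,1.1,-1,0,0,1.1,-1,0,0,1.1,-1,0,0,1.1,-1,0,0,1.1,0,0,0,1.1,0,0,0,1.1,0,0,0,1.1,0,0,0,0.73,0,0,0,0]
  claw: 0
  newtons: 40

```text
time_s: 0.98
ee_pos: [159.3, 552.3, 288.6]
ee_rot: [-33.8, 90.0, -107.1]
force: [-1.2, -0.7, -0.2]
gripper_width: 27.5
```

```bash
cat >> h.py <<'E'
n=np.array([np.cos(.291),np.sin(.291),0]); t=np.array([-np.sin(.291),np.cos(.291),0]); O=np.array([567.2,-96.4,0])
def rep(s):
    M=R.from_euler('xyz',s["ee_rot"],degrees=True).as_matrix()
    d=s["ee_pos"]-O
    print("t%.2f"%s["time_s"],"pen xyz",(d@n).round(1),(d@t).round(1),d[2].round(1),"zyaw",np.degrees(np.arctan2(M[1,2],M[0,2])).round(1),"F pen",(s["force"]@n).round(2),(s["force"]@t).round(2),s["force"][2].round(2),"q6",s["qpos"][5].round(1),"w",s["gripper_width"])
    return M
E
python3 - <<'E'
from h import *
from workcell import env
s=env.state();M=rep(s)
tgt=O-33*n+(112-78)*t+np.array([0,0,260])
print(M.T@(tgt-s["ee_pos"]))
E
```

```text
t0.98 pen xyz -204.6 738.5 288.6 zyaw -73.3 F pen -1.3 -0.32 -0.16 q6 56.1 w 27.497251251793156
[ 28.93633744 171.71889422 704.45312834]
```

Request:
jog_arm:
  plan: [0,0.9,3.7,0,0,0.9,3.7,0,0,0.9,3.7,0,0,0.9,3.7,0,0,0.9,3.7,0,0,0.9,3.7,0,0,0.9,3.7,0,0,0.9,3.7,0,0,0.9,3.7,0,0,0.9,3.7,0,0,0.9,3.7,0,0,0.9,3.7,0]

```text
time_s: 1.98
ee_pos: [391.0, 156.6, 289.1]
ee_rot: [110.1, 90.0, 37.0]
force: [0.1, 0.8, 0.1]
gripper_width: 0.6
```

Request:
jog_arm:
  plan: [0,0.9,3.7,0,0,0.9,3.7,0,0,0.9,3.7,0,0,0.9,3.7,0,0,0.9,3.7,0,0,0.9,3.7,0,0,0.9,3.7,0,0,0,0,0]

```text
time_s: 2.65
ee_pos: [528.3, -76.8, 288.0]
ee_rot: [6.7, 89.8, -66.7]
force: [-0.5, -0.1, 0.7]
gripper_width: 0.5
```

```bash
python3 - <<'E'
from h import *
from workcell import env
import cv2
s=env.state();M=rep(s)
tgt=O-33*n+(112-78)*t+np.array([0,0,220])
print(M.T@(tgt-s["ee_pos"]))
cv2.imwrite("pics/w1.png",env.grab_frame("wrist")[:,:,::-1])
E
```

```text
t2.65 pen xyz -31.7 29.9 288.0 zyaw -73.4 F pen -0.46 0.07 0.7 q6 -26.0 w 0.5221350445655597
[68.02640711 -1.37578629 -4.30555064]
```

View pics/w1.png

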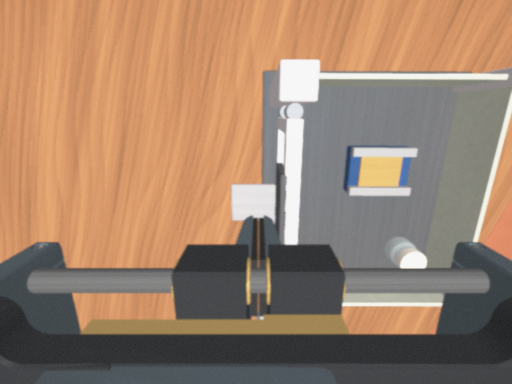

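```bash
python3 - <<'E'
from h import *
from workcell import env
s=env.state();c=env.calibration("wrist")
M=R.from_euler('xyz',s["ee_rot"],degrees=True).as_matrix()
T=c["T_tool_cam"]
c["origin"]=s["ee_pos"]+M@T[:3,3]; c["orientation"]=R.from_matrix(M@T[:3,:3]).as_euler('xyz',degrees=True)
for nm,P in dict(post=(0,135,210),padA=(-59,42,165),padB=(-13,42,165),hinge=(0,112,195),jar=(0,0,0)).items():
    print(nm,proj(c,O+P[0]*n+P[1]*t+[0,0,P[2]]).round(1))
E
python3 -c "
import cv2
a=cv2.imread('pics/w1.png')[50:250,210:340];cv2.imwrite('pics/w1z.png',cv2.resize(a,None,fx=3,fy=3))"
```

```text
post [[300.   86.7]]
padA [[231.9 188.7]]
padB [[277.  188.6]]
hinge [[296.2 117.7]]
jar [[277.8 187. ]]
```

View pics/w1z.png

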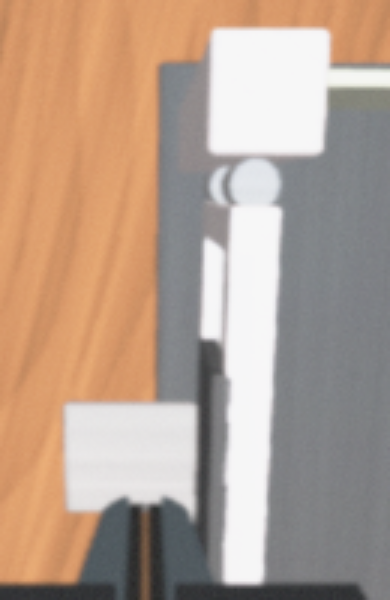

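```bash
python3 - <<'E'
from h import *
from workcell import env
s=env.state();M=rep(s);print(s["qvel"].round(2))
E
```

```text
t2.70 pen xyz -32.5 33.0 288.0 zyaw -73.4 F pen 0.07 1.45 0.35 q6 -25.8 w 0.4479715097307297
[ 3.06 -2.09  2.55  1.8   1.38  1.27]
```

Request:
jog_arm:
  plan: [1.5,0,0,0,1.5,0,0,0,1.5,0,0,0,1.5,0,0,0,1,0,0,0,0.5,0,0,0,0,0,0,0,0,0,0,0]

```text
time_s: 3.37
ee_pos: [525.6, -71.1, 214.4]
ee_rot: [86.5, 90.0, 13.3]
force: [-0.6, -0.1, -1.0]
gripper_width: 0.3
```

```bash
python3 - <<'E'
from h import *
from workcell import env
import cv2
s=env.state();M=rep(s);print(s["qvel"].round(2))
a=env.grab_frame("wrist")[:,:,::-1]
b=env.grab_frame("top")[:,:,::-1]
rep(env.state())
cv2.imwrite("pics/w2.png",a)
cv2.imwrite("pics/t2z.png",cv2.resize(b[180:260,235:395],None,fx=5,fy=5,interpolation=cv2.INTER_CUBIC))
c=env.calibration("wrist")
T=c["T_tool_cam"]
c["origin"]=s["ee_pos"]+M@T[:3,3]; c["orientation"]=R.from_matrix(M@T[:3,:3]).as_euler('xyz',degrees=True)
for nm,P in dict(post=(0,135,210),padA=(-59,42,165),padB=(-13,42,165),hinge=(0,112,195),jar=(0,0,0)).items():
    print(nm,proj(c,O+P[0]*n+P[1]*t+[0,0,P[2]]).round(1))
E
```

```text
t3.37 pen xyz -32.6 36.1 214.4 zyaw -73.2 F pen -0.62 0.09 -0.98 q6 -25.7 w 0.2747573281268381
[-0.22 -0.41 -0.97  0.01  0.06  0.06]
t3.47 pen xyz -32.3 35.8 214.9 zyaw -73.2 F pen 0.14 -0.85 0.48 q6 -25.7 w -0.06291478116958829
post [[321.5  79.6]]
padA [[223.1 217.7]]
padB [[283.1 217.8]]
hinge [[313.1 125.1]]
jar [[281.1 202.8]]
```

View pics/w2.png

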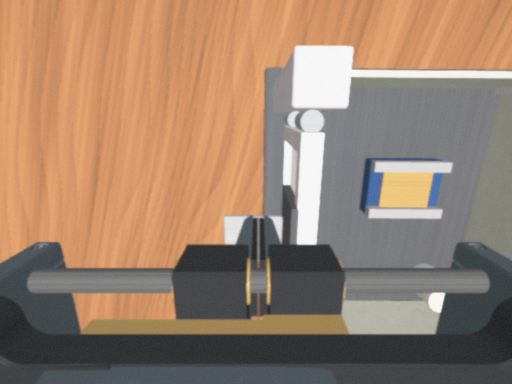

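View pics/t2z.png

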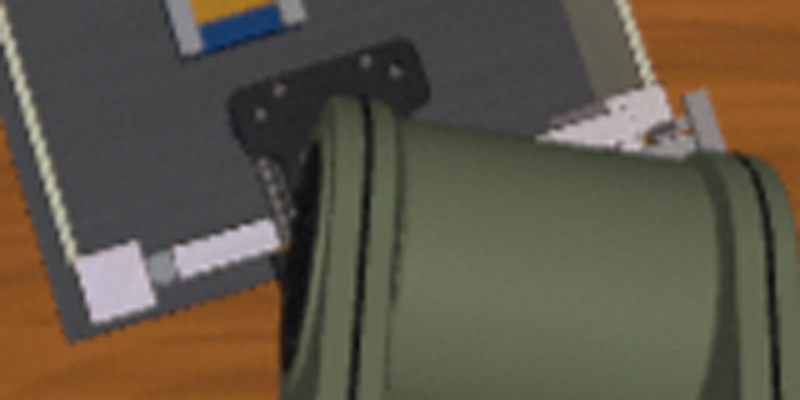

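The fit agrees with the wrist view: predicted pad edge at row 218, seen at about 216, and the post is within 3 px. The top view shows the gate and post where they were. Next I come down above the pad.

Request:
jog_arm:
  plan: [0.5,0,0,0,0.5,0,0,0,0.5,0,0,0,0.2,0,0,0,0,0,0,0,0,0,0,0]

```text
time_s: 3.97
ee_pos: [525.4, -71.5, 196.7]
ee_rot: [-126.5, 90.0, 160.2]
force: [-0.0, 0.6, -0.2]
gripper_width: 0.0
```

```bash
python3 - <<'E'
from h import *
from workcell import env
rep(env.state())
E
```

```text
t3.97 pen xyz -32.9 35.8 196.7 zyaw -73.3 F pen 0.15 0.55 -0.23 q6 -25.7 w 0.04278043054593047
```

Request:
jog_arm:
  plan: [0.1,0,0,0,0.1,0,0,0,0.1,0,0,0,0.1,0,0,0,0.1,0,0,0,0.1,0,0,0,0,0,0,0,0,0,0,0]

```text
time_s: 4.63
ee_pos: [525.5, -71.5, 190.9]
ee_rot: [-150.5, 90.0, 136.2]
force: [-0.0, 0.2, -0.4]
gripper_width: 0.7
```

```bash
python3 - <<'E'
from h import *
from workcell import env
rep(env.state())
E
```

```text
t4.63 pen xyz -32.8 35.8 190.9 zyaw -73.3 F pen 0.02 0.25 -0.36 q6 -25.7 w 0.7329668393387689
```

Request:
jog_arm:
  plan: [0.05,0,0,0,0.05,0,0,0,0.05,0,0,0,0.05,0,0,0,0.05,0,0,0,0.05,0,0,0,0.05,0,0,0,0,0,0,0]

```text
time_s: 5.3
ee_pos: [525.6, -71.4, 187.4]
ee_rot: [109.5, 90.0, 36.2]
force: [-0.2, 0.3, 3.1]
gripper_width: 0.4
```

Request:
jog_arm:
  plan: [0.05,0,0,0,0.05,0,0,0,0.05,0,0,0,0.05,0,0,0,0,0,0,0]

```text
time_s: 5.72
ee_pos: [525.6, -71.5, 185.3]
ee_rot: [101.1, 90.0, 27.8]
force: [-0.2, 1.0, 2.1]
gripper_width: 0.3
```

```bash
python3 - <<'E'
from h import *
from workcell import env
rep(env.state())
E
```

```text
t5.72 pen xyz -32.7 35.8 185.3 zyaw -73.3 F pen 0.05 0.99 2.1 q6 -25.7 w 0.27602718842705765
```

Request:
jog_arm:
  plan: [0.05,0,0,0,0.05,0,0,0,0,0,0,0]

```text
time_s: 5.97
ee_pos: [525.6, -71.5, 184.4]
ee_rot: [93.0, 90.0, 19.7]
force: [-0.1, 1.0, 0.8]
gripper_width: 0.5
```

Request:
jog_arm:
  plan: [0.05,0,0,0,0.05,0,0,0,0,0,0,0]

```text
time_s: 6.22
ee_pos: [525.6, -71.6, 183.4]
ee_rot: [72.5, 90.0, -0.8]
force: [0.9, -0.1, 2.5]
gripper_width: 0.4
```

Request:
jog_arm:
  plan: [0.05,0,0,0,0.05,0,0,0,0,0,0,0]

```text
time_s: 6.47
ee_pos: [525.6, -71.6, 182.4]
ee_rot: [43.5, 90.0, -29.7]
force: [0.5, 0.8, 1.5]
gripper_width: 0.7
```

Request:
jog_arm:
  plan: [0.05,0,0,0,0.05,0,0,0,0,0,0,0]

```text
time_s: 6.72
ee_pos: [525.6, -71.7, 181.4]
ee_rot: [27.0, 90.0, -46.2]
force: [0.8, -0.7, 1.5]
gripper_width: 0.4
```

Request:
jog_arm:
  plan: [0.05,0,0,0,0.05,0,0,0,0,0,0,0]

```text
time_s: 6.97
ee_pos: [525.6, -71.7, 180.4]
ee_rot: [32.1, 90.0, -41.2]
force: [1.5, -0.9, 2.9]
gripper_width: 0.3
```

```bash
python3 - <<'E'
from h import *
from workcell import env
import cv2
b=env.grab_frame("scene")[:,:,::-1]
rep(env.state())
cv2.imwrite("pics/s3z.png",cv2.resize(b[200:300,120:240],None,fx=5,fy=5,interpolation=cv2.INTER_CUBIC))
E
```

```text
t7.02 pen xyz -32.8 35.6 180.4 zyaw -73.3 F pen 0.95 -0.68 2.0 q6 -25.7 w 0.3409903121992211
```

View pics/s3z.png

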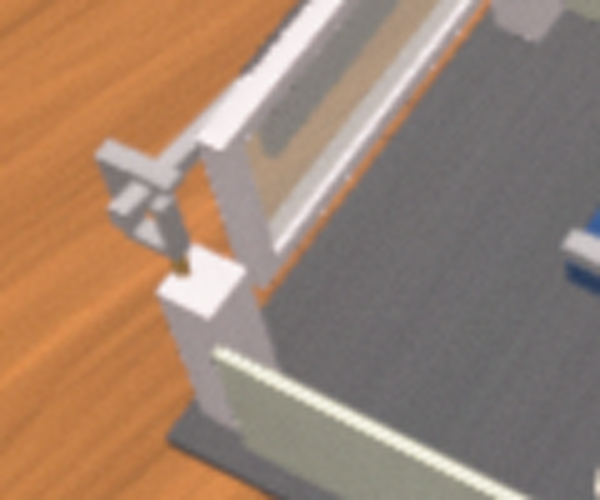

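The scene crop shows the bar end at (128,195) raised inside the C keeper, with a gap still under the roof at (140,160). I keep pressing.

Request:
jog_arm:
  plan: [0.05,0,0,0,0.05,0,0,0,0,0,0,0]

```text
time_s: 7.27
ee_pos: [525.5, -71.5, 179.3]
ee_rot: [178.9, 90.0, 105.6]
force: [-0.4, -1.3, 2.8]
gripper_width: 0.3
```

Request:
jog_arm:
  plan: [0.05,0,0,0,0.05,0,0,0,0,0,0,0]

```text
time_s: 7.52
ee_pos: [525.4, -71.5, 178.3]
ee_rot: [-157.9, 90.0, 128.8]
force: [0.5, -1.5, 1.6]
gripper_width: 0.4
```

Request:
jog_arm:
  plan: [0.05,0,0,0,0.05,0,0,0,0,0,0,0]

```text
time_s: 7.77
ee_pos: [525.4, -71.5, 177.3]
ee_rot: [-141.7, 90.0, 145.0]
force: [0.4, -0.2, 2.0]
gripper_width: 0.6
```

Request:
jog_arm:
  plan: [0.05,0,0,0,0.05,0,0,0,0,0,0,0]

```text
time_s: 8.02
ee_pos: [525.4, -71.5, 176.3]
ee_rot: [-154.2, 90.0, 132.5]
force: [1.4, -1.2, 2.6]
gripper_width: 0.4
```

Request:
jog_arm:
  plan: [0.05,0,0,0,0.05,0,0,0,0,0,0,0]

```text
time_s: 8.27
ee_pos: [525.4, -71.5, 175.3]
ee_rot: [-168.4, 90.0, 118.3]
force: [0.4, 0.0, 2.0]
gripper_width: 0.6
```

```bash
python3 - <<'E'
from h import *
from workcell import env
import cv2
b=env.grab_frame("scene")[:,:,::-1]
rep(env.state())
cv2.imwrite("pics/s4z.png",cv2.resize(b[200:300,120:240],None,fx=5,fy=5,interpolation=cv2.INTER_CUBIC))
E
```

```text
t8.32 pen xyz -32.9 35.9 175.3 zyaw -73.3 F pen -0.34 -1.24 2.6 q6 -25.7 w 0.20833586582942132
```

View pics/s4z.png

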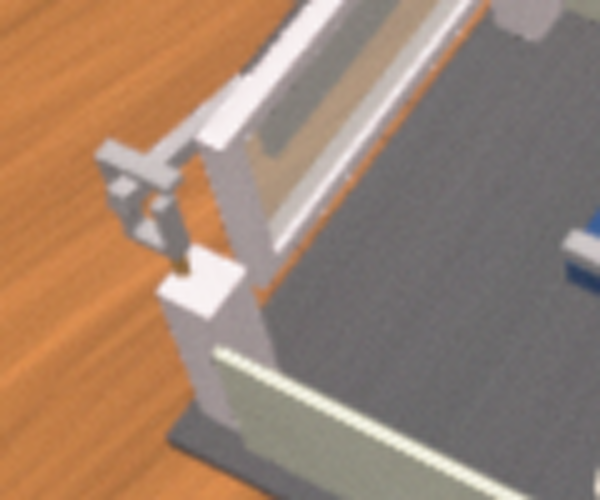

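The bar end is now close under the roof. I take finer steps from here.

Request:
jog_arm:
  plan: [0.05,0,0,0,0,0,0,0,0,0,0,0]

```text
time_s: 8.57
ee_pos: [525.4, -71.5, 174.9]
ee_rot: [-148.6, 90.0, 138.1]
force: [0.7, -1.3, 2.5]
gripper_width: 0.3
```

Request:
jog_arm:
  plan: [0.05,0,0,0,0,0,0,0,0,0,0,0]

```text
time_s: 8.82
ee_pos: [525.4, -71.5, 174.4]
ee_rot: [-170.3, 90.0, 116.4]
force: [0.4, -1.0, 2.9]
gripper_width: 0.4
```

Request:
jog_arm:
  plan: [0.05,0,0,0,0,0,0,0,0,0,0,0]

```text
time_s: 9.07
ee_pos: [525.5, -71.5, 173.9]
ee_rot: [-179.1, 90.0, 107.6]
force: [1.2, -1.4, 3.0]
gripper_width: 0.2
```

Request:
jog_arm:
  plan: [0.05,0,0,0,0,0,0,0,0,0,0,0]

```text
time_s: 9.32
ee_pos: [525.5, -71.5, 173.4]
ee_rot: [-174.4, 90.0, 112.3]
force: [0.4, -1.8, 2.8]
gripper_width: 0.5
```

Request:
jog_arm:
  plan: [0.05,0,0,0,0,0,0,0,0,0,0,0]

```text
time_s: 9.57
ee_pos: [525.5, -71.6, 173.2]
ee_rot: [59.3, 90.0, -13.9]
force: [0.8, -1.2, 4.8]
gripper_width: 0.4
```

Request:
jog_arm:
  plan: [0.05,0,0,0,0,0,0,0,0,0,0,0]

```text
time_s: 9.82
ee_pos: [525.6, -71.6, 173.0]
ee_rot: [55.6, 90.0, -17.7]
force: [-0.4, -2.1, 6.6]
gripper_width: 0.7
```

Request:
jog_arm:
  plan: [0.05,0,0,0,0,0,0,0,0,0,0,0]

```text
time_s: 10.07
ee_pos: [525.7, -71.6, 172.9]
ee_rot: [52.3, 89.9, -21.0]
force: [-1.1, -0.4, 9.5]
gripper_width: 0.5
```

The roof is found at a measured TCP z of about 173.3: force rose from 2.8 to 9.5 N. I back off about 1.3 mm below it, into the middle of the window, then ease inwards.

Request:
jog_arm:
  plan: [-0.13,0,0,0,-0.13,0,0,0,0,0,0,0,0,0,0,0]

```text
time_s: 10.4
ee_pos: [525.4, -71.4, 174.3]
ee_rot: [-164.2, 90.0, 122.6]
force: [0.9, -0.2, 1.8]
gripper_width: 0.4
```

Request:
jog_arm:
  plan: [0,0.1,0,0,0,0.1,0,0,0,0.1,0,0,0,0.1,0,0,0,0.1,0,0,0,0,0,0]

```text
time_s: 10.9
ee_pos: [530.4, -69.9, 174.4]
ee_rot: [-177.5, 90.0, 109.2]
force: [0.6, -0.3, 2.3]
gripper_width: 0.3
```

```bash
python3 - <<'E'
from h import *
from workcell import env
rep(env.state())
E
```

```text
t10.90 pen xyz -27.6 35.9 174.4 zyaw -73.3 F pen 0.53 -0.47 2.34 q6 -25.5 w 0.25103690959699704
```

Request:
jog_arm:
  plan: [0,0.1,0,0,0,0.1,0,0,0,0.1,0.01,0,0,0.1,0.03,-0.13,0,0,0,0]

```text
time_s: 11.32
ee_pos: [534.4, -69.1, 174.5]
ee_rot: [148.8, 90.0, 76.4]
force: [-1.3, 0.4, 1.6]
gripper_width: 0.1
```

Request:
jog_arm:
  plan: [0,0.1,0.03,-0.13,0,0.1,0.03,-0.13,0,0,0,0]

```text
time_s: 11.57
ee_pos: [536.7, -69.2, 174.6]
ee_rot: [92.7, 90.0, 21.9]
force: [-1.0, 0.5, 0.7]
gripper_width: 0.2
```

```bash
python3 - <<'E'
from h import *
from workcell import env
rep(env.state())
import cv2
b=env.grab_frame("scene")[:,:,::-1]
cv2.imwrite("pics/s5z.png",cv2.resize(b[200:300,120:240],None,fx=5,fy=5,interpolation=cv2.INTER_CUBIC))
E
```

```text
t11.57 pen xyz -21.4 34.8 174.6 zyaw -70.9 F pen -0.8 0.74 0.68 q6 -27.7 w 0.22045767174967737
```

View pics/s5z.png

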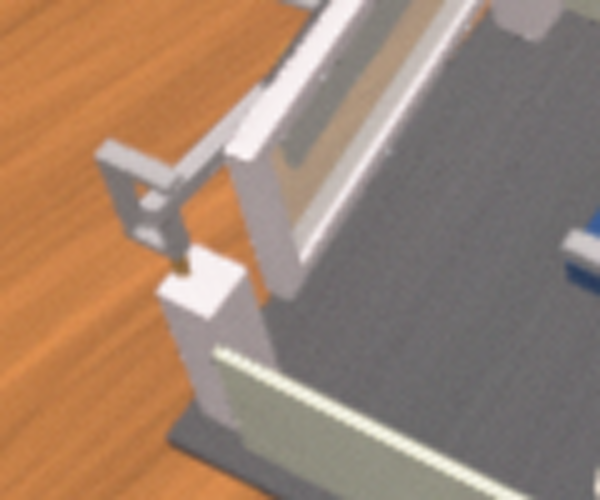

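The gate is easing inwards with low force, and the bar at (150,205) is in the slot between lip and roof. I continue.

Request:
jog_arm:
  plan: [0,0.1,0.03,-0.13,0,0.1,0.03,-0.13,0,0.1,0.03,-0.13,0,0,0,0]

```text
time_s: 11.95
ee_pos: [540.3, -69.0, 174.8]
ee_rot: [75.2, 89.9, 6.7]
force: [1.1, 0.8, 2.3]
gripper_width: 0.1
```

Request:
jog_arm:
  plan: [0,0.1,0.03,-0.13,0,0.1,0.03,-0.13,0,0.1,0.03,-0.13,0,0,0,0]

```text
time_s: 12.28
ee_pos: [543.2, -68.8, 174.6]
ee_rot: [71.7, 89.9, 5.5]
force: [0.8, 0.3, 1.5]
gripper_width: 0.3
```

```bash
python3 - <<'E'
from h import *
from workcell import env
rep(env.state())
import cv2
b=env.grab_frame("scene")[:,:,::-1]
cv2.imwrite("pics/s6z.png",cv2.resize(b[180:300,120:240],None,fx=5,fy=5,interpolation=cv2.INTER_CUBIC))
E
```

```text
t12.28 pen xyz -15.1 33.4 174.6 zyaw -66.2 F pen 0.81 0.04 1.5 q6 -32.2 w 0.2917322733175703
```

View pics/s6z.png

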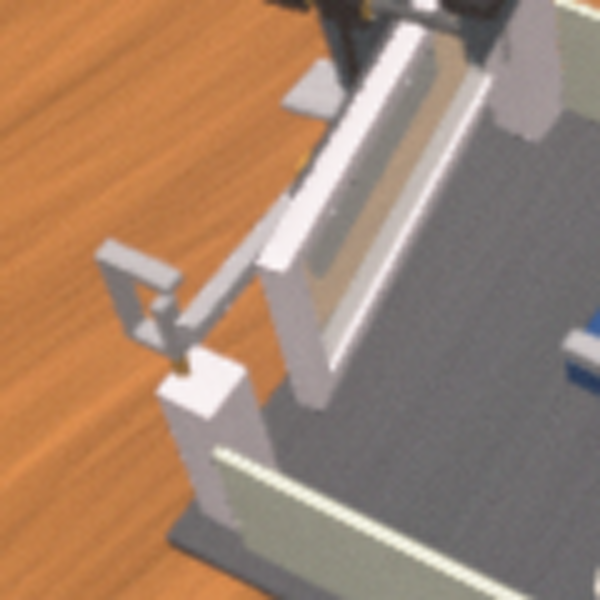

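The bar has now passed in front of the lip, at about 0.12 rad. I go a little further with the pad still held, then raise off the pad.

Request:
jog_arm:
  plan: [0,0.15,0.05,-0.19,0,0.15,0.05,-0.19,0,0.15,0.05,-0.19,0,0.15,0.05,-0.19,0,0,0,0]

```text
time_s: 12.75
ee_pos: [549.6, -67.8, 174.6]
ee_rot: [77.0, 89.9, 15.4]
force: [0.3, 2.1, 2.0]
gripper_width: 0.4
```

```bash
python3 - <<'E'
from h import *
from workcell import env
rep(env.state())
import cv2
b=env.grab_frame("scene")[:,:,::-1]
cv2.imwrite("pics/s7z.png",cv2.resize(b[180:300,120:240],None,fx=5,fy=5,interpolation=cv2.INTER_CUBIC))
E
```

```text
t12.75 pen xyz -8.6 32.4 174.6 zyaw -61.6 F pen 0.89 1.89 1.97 q6 -36.6 w 0.4282505335869773
```

View pics/s7z.png

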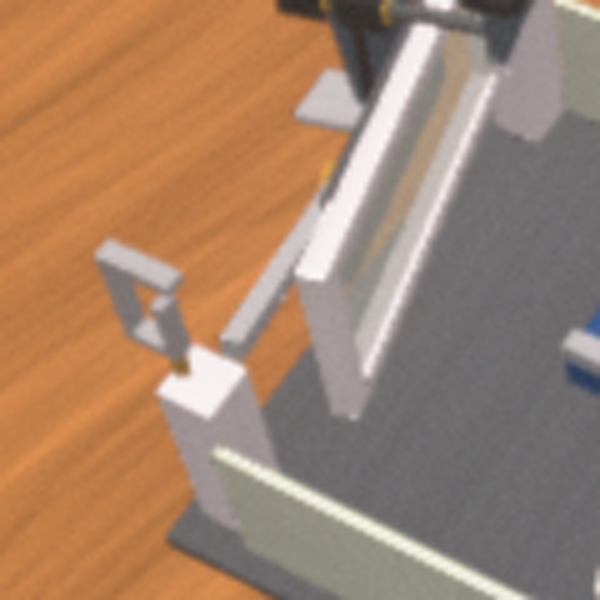

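Bar well clear of the keeper. I raise off the pad smoothly so the bar drops, then swing.

Request:
jog_arm:
  plan: [-0.3,0,0,0,-0.5,0,0,0,-0.5,0,0,0,-0.5,0,0,0,-0.5,0,0,0,-0.3,0,0,0,0,0,0,0]

```text
time_s: 13.38
ee_pos: [549.3, -68.3, 201.4]
ee_rot: [44.5, 89.9, -17.2]
force: [-0.1, -0.3, -0.5]
gripper_width: 0.8
```

Request:
jog_arm:
  plan: [0,0.15,0.05,-0.19,0,0.3,0.09,-0.38,0,0.3,0.09,-0.38,0,0.3,0.09,-0.38,0,0.3,0.09,-0.38,0,0.3,0.09,-0.38,0,0.3,0.09,-0.38,0,0.3,0.09,-0.38,0,0.15,0.05,-0.19,0,0,0,0]

```text
time_s: 14.22
ee_pos: [572.6, -59.6, 200.1]
ee_rot: [-163.1, 90.0, 153.5]
force: [0.2, 0.1, 0.1]
gripper_width: 0.1
```

```bash
cat >> h.py <<'E'
def gf(s):
    M=rep(s); a=np.radians(np.degrees(np.arctan2(M[1,2],M[0,2]))+73.33)
    d=s["ee_pos"]-O; x=d@n; y=d@t-113
    print("tool turn",a.round(3),"rel tool-gate frame",(x*np.cos(a)+y*np.sin(a)).round(1),(y*np.cos(a)-x*np.sin(a)).round(1))
E
python3 - <<'E'
from h import *
from workcell import env
gf(env.state())
import cv2
b=env.grab_frame("scene")[:,:,::-1]
cv2.imwrite("pics/s8.png",cv2.resize(b[120:320,110:340],None,fx=3,fy=3,interpolation=cv2.INTER_CUBIC))
E
```

```text
t14.22 pen xyz 15.7 33.7 200.1 zyaw -43.4 F pen 0.19 -0.0 0.14 q6 -53.7 w 0.09940564487915231
tool turn 0.522 rel tool-gate frame -25.9 -76.5
```

View pics/s8.png

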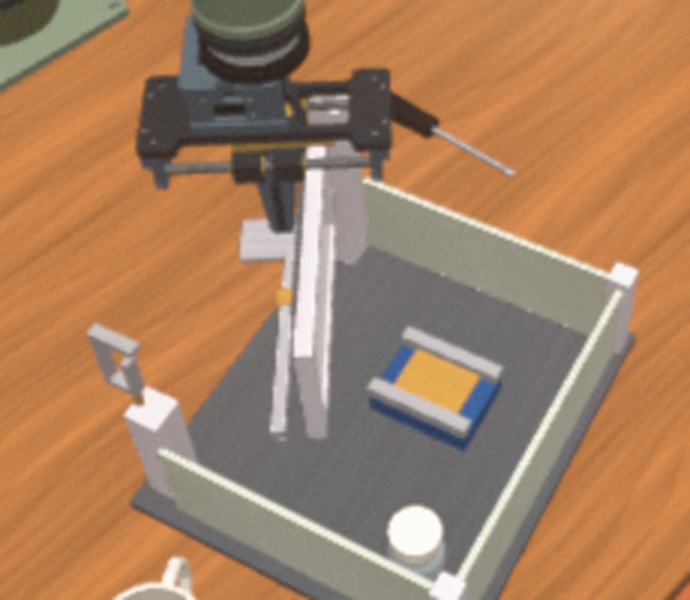

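The gate follows, now at about 0.5 rad. I continue the swing.

Request:
jog_arm:
  plan: [0,0.15,0.04,-0.19,0,0.31,0.09,-0.38,0,0.31,0.09,-0.38,0,0.31,0.09,-0.38,0,0.31,0.09,-0.38,0,0.31,0.09,-0.38,0,0.31,0.09,-0.38,0,0.31,0.09,-0.38,0,0.31,0.09,-0.38,0,0.31,0.09,-0.38,0,0.31,0.09,-0.38,0,0.15,0.05,-0.19]

```text
time_s: 15.27
ee_pos: [598.8, -36.1, 200.4]
ee_rot: [98.9, 90.0, 80.7]
force: [-0.1, 0.6, 0.1]
gripper_width: 0.6
```

```bash
python3 - <<'E'
from h import *
from workcell import env
gf(env.state())
E
```

```text
t15.27 pen xyz 47.5 48.7 200.4 zyaw -18.3 F pen 0.13 0.6 0.11 q6 -76.3 w 0.5838182357967482
tool turn 0.961 rel tool-gate frame -25.5 -75.8
```

Request:
jog_arm:
  plan: [0,0.15,0.04,-0.19,0,0.31,0.09,-0.38,0,0.31,0.09,-0.38,0,0.31,0.09,-0.38,0,0.31,0.09,-0.38,0,0.31,0.09,-0.38,0,0.15,0.05,-0.19,0,0,0,0]

```text
time_s: 15.93
ee_pos: [607.9, -19.1, 200.5]
ee_rot: [98.0, 90.0, 93.4]
force: [-0.1, -0.1, 0.2]
gripper_width: 0.4
```

```bash
python3 - <<'E'
from h import *
from workcell import env
gf(env.state())
import cv2
b=env.grab_frame("scene")[:,:,::-1]
cv2.imwrite("pics/s9.png",cv2.resize(b[120:320,110:340],None,fx=3,fy=3,interpolation=cv2.INTER_CUBIC))
E
```

```text
t15.93 pen xyz 61.2 62.4 200.5 zyaw -4.7 F pen -0.11 -0.08 0.16 q6 -88.2 w 0.3773247091148251
tool turn 1.199 rel tool-gate frame -24.9 -75.4
```

View pics/s9.png

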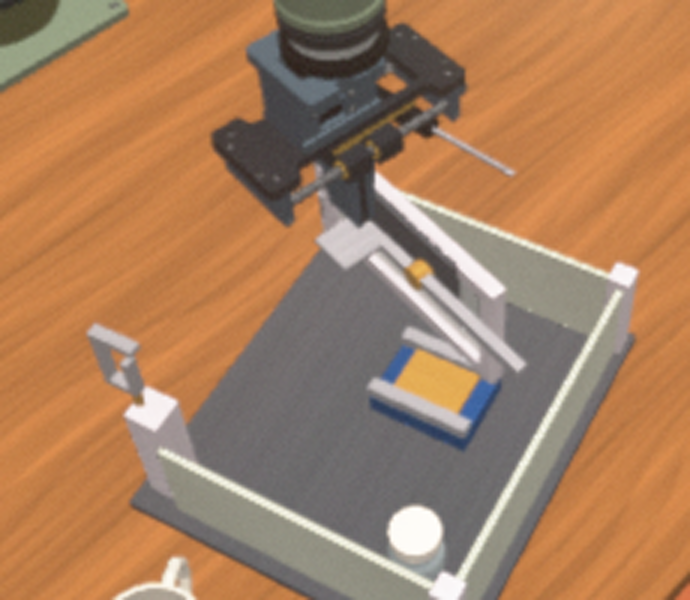

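Request:
jog_arm:
  plan: [0,0.15,0.04,-0.19,0,0.31,0.09,-0.38,0,0.31,0.09,-0.38,0,0.31,0.09,-0.38,0,0.15,0.04,-0.19,0,0,0,0]

```text
time_s: 16.48
ee_pos: [611.6, -7.0, 200.5]
ee_rot: [79.9, 90.0, 84.3]
force: [0.0, 0.7, -0.2]
gripper_width: 0.4
```

Request:
jog_arm:
  plan: [0,0.08,0.02,-0.1,0,0.08,0.02,-0.1,0,0.08,0.02,-0.1,0,0,0,0,0,0,0,0]

```text
time_s: 16.9
ee_pos: [612.0, -4.8, 200.5]
ee_rot: [87.4, 90.0, 93.6]
force: [-0.3, -0.3, -0.1]
gripper_width: 0.5
```

```bash
python3 - <<'E'
from h import *
from workcell import env
gf(env.state())
E
```

```text
t16.90 pen xyz 69.2 74.9 200.5 zyaw 6.2 F pen -0.36 -0.19 -0.09 q6 -97.8 w 0.5003189554529962
tool turn 1.389 rel tool-gate frame -24.9 -74.9
```

Tool turn is 1.389 rad with no stop force yet. I nudge on gently, without turning, until the stop is felt.

Request:
jog_arm:
  plan: [0,0.05,0,0,0,0.05,0,0,0,0,0,0]

```text
time_s: 17.15
ee_pos: [611.9, -3.7, 200.6]
ee_rot: [41.2, 90.0, 47.4]
force: [1.2, -0.6, -0.4]
gripper_width: 0.3
```

Request:
jog_arm:
  plan: [0,0.05,0,0,0,0.05,0,0,0,0,0,0]

```text
time_s: 17.4
ee_pos: [611.8, -2.6, 200.6]
ee_rot: [65.8, 90.0, 72.0]
force: [0.5, -0.7, -0.5]
gripper_width: 0.5
```

Request:
jog_arm:
  plan: [0,0.05,0,0,0,0.05,0,0,0,0,0,0]

```text
time_s: 17.65
ee_pos: [611.7, -1.6, 200.6]
ee_rot: [77.7, 90.0, 83.9]
force: [0.2, -0.2, 0.3]
gripper_width: 0.6
```

Request:
jog_arm:
  plan: [0,0.05,0,0,0,0.05,0,0,0,0,0,0]

```text
time_s: 17.9
ee_pos: [611.7, -0.9, 200.6]
ee_rot: [-58.3, 90.0, -52.1]
force: [1.2, -1.2, -0.0]
gripper_width: 0.4
```

```bash
python3 - <<'E'
from h import *
from workcell import env
gf(env.state())
import cv2
b=env.grab_frame("top")[:,:,::-1]
cv2.imwrite("pics/t10.png",cv2.resize(b[80:280,200:400],None,fx=3,fy=3,interpolation=cv2.INTER_CUBIC))
b=env.grab_frame("scene")[:,:,::-1]
cv2.imwrite("pics/s10.png",cv2.resize(b[120:320,110:340],None,fx=3,fy=3,interpolation=cv2.INTER_CUBIC))
cs=env.calibration("scene")
for a in (1.3,1.35,1.4):
  for r in (222,):
    for x in (-7,7):
      p=O+113*t+(x*np.cos(a)+r*np.sin(a))*n+(x*np.sin(a)-r*np.cos(a))*t+[0,0,195]
      print(a,x,((proj(cs,p)-[110,120])*3).round())
E
```

```text
t17.90 pen xyz 70.0 78.7 200.6 zyaw 6.2 F pen 0.8 -1.45 -0.04 q6 -97.4 w 0.39942865062558375
tool turn 1.389 rel tool-gate frame -21.1 -75.0
1.3 -7 [[516. 277.]]
1.3 7 [[529. 266.]]
1.35 -7 [[526. 268.]]
1.35 7 [[538. 256.]]
1.4 -7 [[535. 259.]]
1.4 7 [[546. 247.]]
```

View pics/t10.png

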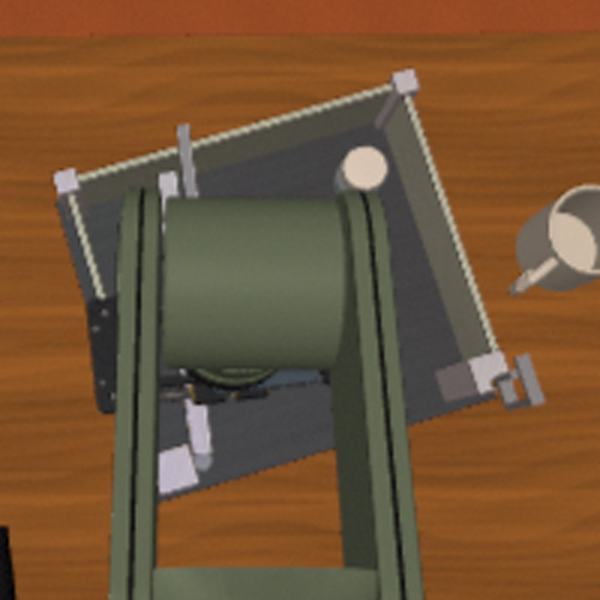

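View pics/s10.png

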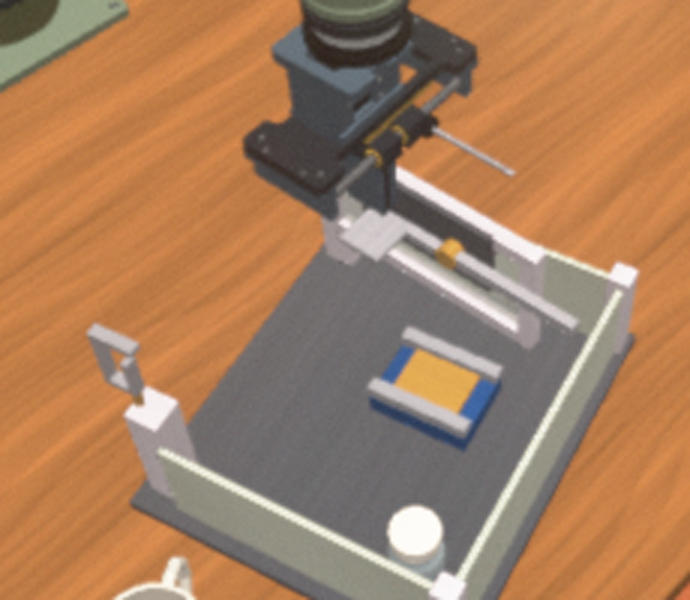

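The gate's end corners are at about (532,262) and (546,249), which matches 1.39–1.40 rad. One more gentle nudge will confirm the stop.

Request:
jog_arm:
  plan: [0,0.06,0,0,0,0.06,0,0,0,0,0,0]

```text
time_s: 18.25
ee_pos: [611.7, -0.7, 200.6]
ee_rot: [-83.4, 89.9, -77.1]
force: [0.9, -5.9, 0.3]
gripper_width: 0.4
```

The stop is felt at 6 N. I back off slowly, then raise.

Request:
jog_arm:
  plan: [0,-0.1,0,0,0,-0.2,0,0,0,-0.3,0,0,0,-0.5,0,0,-0.5,-0.5,0,0,-1,0,0,0,-2,0,0,0,-2,0,0,0,-2,0,0,0,-1,0,0,0,0,0,0,0]

```text
time_s: 19.17
ee_pos: [614.4, -15.5, 289.1]
ee_rot: [-5.9, 89.6, 0.3]
force: [0.7, -0.6, -0.1]
gripper_width: 0.3
```

Request:
jog_arm:
  plan: [0,0,-2,0,0,0,-3,0,0,0,-3,0,0,0,-3,0,0,0,-3,0,0,0,-3,0,0,0,-2,0,0,0,0,0,0,0,0,0]

```text
time_s: 19.92
ee_pos: [423.7, -36.1, 285.3]
ee_rot: [32.6, 90.0, 38.8]
force: [1.2, 0.1, 0.7]
gripper_width: 0.5
```

```bash
python3 - <<'E'
from h import *
from workcell import env
import cv2
gf(env.state())
b=env.grab_frame("top")[:,:,::-1]
cv2.imwrite("pics/t11.png",cv2.resize(b[80:280,180:420],None,fx=3,fy=3,interpolation=cv2.INTER_CUBIC))
b=env.grab_frame("scene")[:,:,::-1]
cv2.imwrite("pics/s11.png",b)
E
```

```text
t19.92 pen xyz -120.2 98.9 285.3 zyaw 6.2 F pen 1.19 -0.26 0.7 q6 -102.6 w 0.5390542485793838
tool turn 1.388 rel tool-gate frame -35.7 115.7
```

View pics/t11.png

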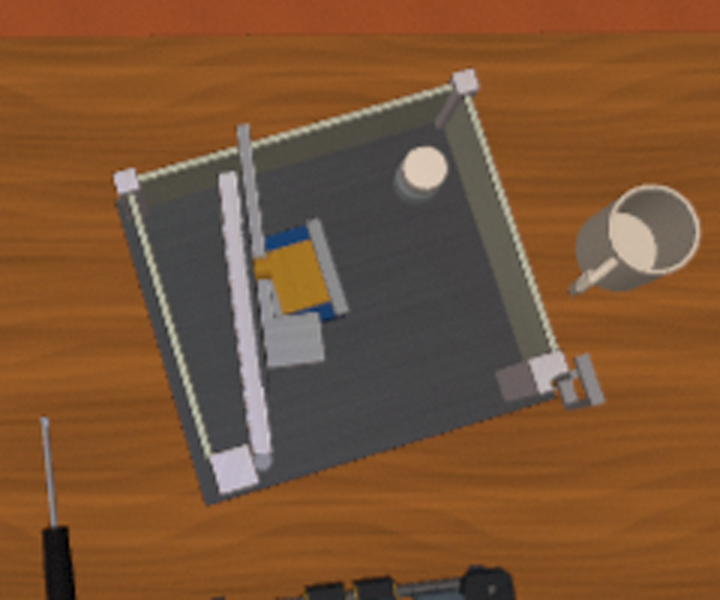

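View pics/s11.png

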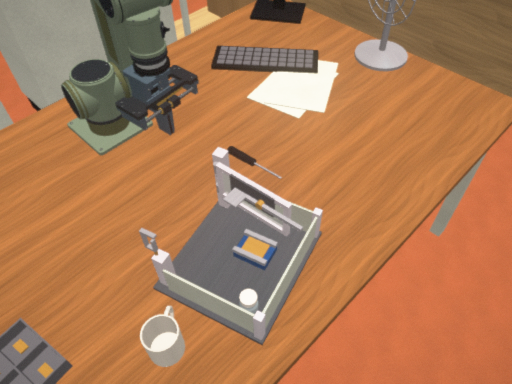

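The gate stands open alone, and the mug (650,240), jar (425,168) and screwdriver (55,520) look unmoved. A quick angle check, then I hand in.

```bash
python3 - <<'E'
from h import *
from workcell import env
ct=env.calibration("top")
for a in (1.3,1.35,1.38,1.4):
    p=[O+113*t+r*np.sin(a)*n-r*np.cos(a)*t+[0,0,195] for r in (10,222)]
    print(a,((proj(ct,np.array(p))-[180,80])*3).round(0).tolist())
s=env.state();print(s["force"],abs(s["qvel"]).max())
env.job_done()
E
```

```text
1.3 [[262.0, 446.0], [252.0, 169.0]]
1.35 [[261.0, 446.0], [238.0, 170.0]]
1.38 [[261.0, 446.0], [229.0, 171.0]]
1.4 [[261.0, 446.0], [223.0, 171.0]]
[-0.36749466  0.37173539  0.33923137] 0.8590189721516779
the job is handed in; nothing more can be done
```

The gate is open to its stop and the arm is clear of everything. I handed the job in at about 20 s of the 48 s allowed.

- **Latch:** I pressed the thumb pad down with 2–3 N until I felt the keeper's roof, where the force climbed to a peak reading of 9.5 N. I then backed off about 1.3 mm, into the gap between lip and roof.
- **Easing past the keeper:** With the pad held down I eased the gate inwards, and sideways forces read no more than about 2 N. The scene picture showed the bar clear of the keeper before I let the lever rise.
- **Opening:** I swung the gate by pushing on the latch plate at about 0.5 rad/s. I felt the stop at about 6 N, then backed off and withdrew.

**Last checks:**
- **Gate angle:** the top view gives about 1.38–1.40 rad, using the gate's end seen at (228,175). That is within measuring error of the 1.4 rad stop.
- **Contact:** the force on the tool was about 0.6 N, the noise level, with nothing touching it.
- **Mug, jar and screwdriver:** by eye, they appear where they were in the first pictures.

None of these checks failed. One earlier wrist picture disagreed with my fit by about 5 mm because the arm was still moving. A second picture, taken with the arm still, agreed to about 2 mm.

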